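Snap the mounting plate onto the three-ball stand

TASK

Take the aluminium mounting plate by its upright web and set it on the three-ball stand, its single V-block on the single ball at the back. Press it down by feel, gently (never with more than about 15 N), until both spring catches have snapped over its edges and pull it fully home, level on all three balls; then let go. Leave the dappen dish and the carver where they are.

Things in the scene. Friction and masses are not known exactly. Their poses are not given: they have to be found in the camera images.
- plate: Loose mounting plate, about 0.25 kg: aluminium slab 84 x 78 x 8 mm (x, y, z) on three V-blocks, with bevelled rims left and right and an upright grip web on top. Origin: centre of the underside, level with the V-blocks' feet; z up, x towards the single V-block. The slab spans z 8 to 16 mm.
- plate_grip (a point): Middle of the plate's grip web, at x = y = 0, z = 32 mm of the plate. The web is 14 mm thick along the plate's x, 38 mm long along its y, and stands from z 16 to z 44 mm.
- plate_single_vee (a point): Foot of the single V-block: x = 30 mm, y = 0, z = 0 of the plate. The three V-blocks are 20 mm long, centred 30 mm from the plate's centre at 0 deg (the single one), +130 and -130 deg. Their grooves run radially and open downwards: 16 mm wide at the foot, 8 mm deep, 45 deg walls.
- plate_rim (a point): Middle of the sharp edge of the plate's left (+y) rim: x = 0, y = 48 mm, z = 12 mm of the plate; the right rim mirrors it at y = -48 mm. Rims are 60 mm long; below the edge they fall inwards at 60 deg (lead-in for the catches), above it at 30 deg from level (where the catches hold).
- stand: Fixed three-ball stand. Origin: underside centre of its foot (100 x 124 x 12 mm, on the worktop); x points to the single ball, y to the left catch, z up. Its head (see stand_collar) sits straight above the origin, parallel to the foot. With the plate home, the plate's origin is straight above the stand's and their axes are parallel, 81 to 120 mm apart in height.
- stand_collar (a point): Top of the collar on the foot, 46 mm above the stand's origin. In it the head's column is clamped, HOW HIGH is not reported and differs from run to run: top of the head's deck (84 x 96 mm) 67 to 105 mm above the stand's origin. On the deck three fixed 12 mm balls, centres 14 mm above it, placed like the V-blocks. A plate that is home is 14.5 mm above the deck.
- catch_left (a joint): Left (+y) spring catch of the head: C-shaped arm hinged at the deck with a 6 mm roller on top, its axis 30 mm above the deck and 34 mm above the hinge, reaching in over the plate's edge. Angle in rad, growing outwards: 0 without plate, about 0.17 as the rim's sharp edge passes the roller (3 mm before home), about 0.05 with the plate home and pulled down.
- catch_right (a joint): Right (-y) spring catch, the mirror image of the left one, same values. A plate let down meets the two rollers about 14 mm before it is home and stays there: its weight does not press it in. Pressing it past takes about 4 N for each catch (head 140 mm wide over both catches).
- dappen: Bystander: white glass dappen dish, 39 mm across, 27 mm high; origin at the centre of its underside.
- carver: Bystander: thin steel carver, 150 mm long, 8 mm thick, lying along its y axis; origin at the middle of its underside.

How it is judged:
By the outcome, as a careful person would: the job done as asked, in the order asked, and still so for the second after the job is handed in, with the robot touching nothing.
It also fails if it takes over 64 s, if anything falls off the work surface, if the arm or the gripper's body presses on something with over 40 N, if the wrist force passes 120 N, or if a joint passes its speed limit or range.

ROBOT

A 6-joint arm with a two-finger parallel gripper is mounted at the origin on a cart in front of the work surface, level with it; the furniture and walls round the work are solid. World frame = base frame: x ahead of the robot, y to its left, z up, the work surface at z = 0. Lengths are in mm, angles in rad, forces in N, time in s.
With the tool pointing down it reaches from about 300 to 775 mm from the base axis. Payload 14.6 kg.
Tool frame: the origin (TCP) lies midway between the tips of the shut fingers; the grasp point (between the pads) lies grasp_offset behind it (grasp_offset is the distance from the TCP to the grasp point, in mm); z points along the fingers, y is the line along which they close (so a half turn about z gives the same grasp; the last joint's range is limited). The gripper opens to 94 mm and grips with 3 to 60 N. Pads are 16 mm wide; open, the fingers measure 119 mm over their backs; the gripper's body (75 mm by 177 mm) begins 78 mm behind the grasp point.
Start: joints at [-1.338, 0.3, 1.521, -0, 1.321, -0.067], TCP at [162.424, -525.459, 205.446] pointing down, gripper open.
Joint ranges: [-3.03, 3.03], [-0.79, 2.21], [0.23, 2.52], [-1.04, 4.18], [0, 3.07], [-2.55, 2.55]. Speed limits (rad/s): [2.22, 2.22, 2.57, 3.14, 3.14, 3.14].

INTERFACE

Orientations are given as [roll, pitch, yaw] about the fixed x, y, z axes, in that order (R = Rz(yaw) Ry(pitch) Rx(roll)).
In Python, from cell import * gives the robot as it stands. The module is installed in compiled form; this text tells all that it offers.
- The arm moves only by the shell command python3 -m jog 'ROWS' [FORCE]. ROWS is JSON, a list of rows, each a list of 3 entries, a list of its own where there are three numbers: the finger opening in mm, from 0 to 94, then the shift along the tool's x, y, z in units of 50 mm (1.0 is 50 mm), then the turn about the tool's z in units of 180 degrees (1.0 is 180 degrees). In form: [[fingers, [dx, dy, dz], twist], ...]. A call has 1 to 20 rows; each row shifts and turns the commanded pose from where the row before left it, along the tool's axes as they then stand; what a row does not reach is not made up. A row lasts 1/10 s, in which the tool goes at most 50 mm and 8.59 degrees, less where a joint would pass 70% of its speed; a pose out of reach is approached as far as the arm can. A call with a number of a shift or a turn outside -1 to 1 is refused whole. A call with a gripper value outside its range is refused whole. The fingers move at their own pace and stop on an object; FORCE is the grip in N (left out, the last holds). Time passes only in rows, so rows that do not move let the fingers close. It gives the time, the measured TCP pose, the force, the opening and the grip force at its end, in the units of the state.
- read_state(): the state, without advancing time (a new reading comes with each control period).
- camera(name): name is "side" or "top" or "wrist"; returns the picture (384x512x3 uint8, red, green, blue); there is no depth.
- calibration(name): a dict with "mtx" (3x3 intrinsics, pixels), "cam_to_world" (4x4, takes a point from camera to world coordinates); the wrist camera has in their place "hand_eye" (4x4, takes a point from camera to tool coordinates, whose origin is the TCP and whose axes are the flange's). Camera axes: x right, y down, z forward; pixel columns grow to the right and rows downward; lengths in mm; the calibration is good to about 2 mm. The wrist camera is an equidistant fisheye: a pixel r from the principal point sees the ray r / f radians off the axis. A picture is of the moment at which its call begins: read the wrist's pose just before it. calibration takes no time and is no camera call.
- sign_off(): hands the job in; it is judged then, once.
Trained networks look in the newest picture that a camera, given by its name, has taken for a name from the list of things; names that differ only in an ending like _2 or _b are one class to them, and where a whole thing is asked for, a point or a joint stands for the part that bears it (a point fixed in the world has none). Each returns a list of dicts, best first, with "conf" (0 to 1); they miss things now and then, are a little off and sometimes report something else, mostly with a low value. They report only what shows in the picture. A call takes as long as a camera call.
- regions_of(camera, query): "pixels" (384x512 bool, what is visible of it) and "rect" ([centre column, centre row, width, height] in pixels, round what is visible of it).
The state is a dict: "clock": time; "joints": joint angles; "qd": joint speeds; "effort": joint torques, N m; "eef_pos": TCP position; "eef_rot": TCP orientation; "wrist_force": force on the tool from outside, world axes, zero at the start; "moment": the same for the moment, N m; "finger_gap": finger opening in mm; "finger_force": force on a finger pad.
Only numpy, scipy, OpenCV 4.12 (cv2) and the standard library are available. Lean on these libraries where they do the work, as an engineer would, in place of code of your own. Each camera call takes 0.05 s, during which the arm holds its last target. There are 200 camera calls.

## Working session

There is one attempt and no reset: what is moved stays moved. The work goes in short steps, Python scripts to look and compute and a shell command to move; the robot and the scene stay as the last step left them, time stands still between calls to the robot, and variables do not carry over. Pictures are saved under pics/ and viewed, at most 10 in all, crops included, and the job is handed in when it is done.

```bash
mkdir -p pics; cat > h.py <<'E'
from cell import *
import numpy as np, cv2
from scipy.spatial.transform import Rotation as R
def cal(n):
    c=calibration(n); return np.array(c['mtx']),np.array(c['cam_to_world'])
E
python3 - <<'E'
from h import *
s=read_state(); print({k:np.round(v,3) for k,v in s.items()})
for n in ['side','top','wrist']:
    im=camera(n); cv2.imwrite(f'pics/{n}0.png',im[:,:,::-1]); c=calibration(n)
    print(n,{k:np.round(v,3).tolist() for k,v in c.items()})
a=[cv2.imread(f'pics/{n}0.png') for n in ['side','top']]
cv2.imwrite('pics/both0.png',cv2.resize(np.vstack(a),None,fx=.78,fy=.78))
for n in ['side','top']:
    for q in ['plate','plate_grip','plate_single_vee','stand','stand_collar','catch_left','catch_right','dappen','carver']:
        for d in regions_of(n,q)[:2]: print(n,q,round(d['conf'],2),np.round(d['rect'],1),d['pixels'].sum())
E
```

```text
{'clock': np.float64(0.0), 'joints': array([-1.338,  0.3  ,  1.522, -0.   ,  1.321, -0.067]), 'qd': array([-0.   , -0.   ,  0.001, -0.   ,  0.   , -0.001]), 'effort': array([ 2.0000e-03, -5.3180e+01, -3.5273e+01,  7.1000e-02,  2.4000e-02,
       -0.0000e+00]), 'eef_pos': array([ 162.366, -525.22 ,  204.896]), 'eef_rot': array([-3.14, -0.  ,  0.3 ]), 'wrist_force': array([-0.657, -0.058, -0.036]), 'moment': array([ 0.037, -0.028, -0.022]), 'finger_force': np.float64(0.0), 'finger_gap': np.float64(93.79)}
side {'mtx': [[492.857, 0.0, 260.355], [0.0, 492.857, 190.537], [0.0, 0.0, 1.0]], 'cam_to_world': [[0.873, -0.22, 0.435, 251.433], [-0.487, -0.436, 0.757, -325.524], [0.023, -0.873, -0.488, 510.497], [0.0, 0.0, 0.0, 1.0]]}
top {'mtx': [[448.662, 0.0, 251.489], [0.0, 448.662, 187.791], [0.0, 0.0, 1.0]], 'cam_to_world': [[-0.0, -0.993, 0.117, 523.813], [-1.0, -0.003, -0.029, 335.863], [0.029, -0.117, -0.993, 937.072], [0.0, 0.0, 0.0, 1.0]]}
wrist {'mtx': [[297.319, 0.0, 256.676], [0.0, 297.319, 191.445], [0.0, 0.0, 1.0]], 'hand_eye': [[-0.001, -0.966, -0.258, 75.375], [1.0, -0.001, -0.0
[... 449 characters left out ...]
89.9 121.9] 6309
side carver 0.25 [196.6 216.1  66.1  34.6] 993
top plate 0.9 [202.5 233.3  54.8  50.6] 1803
top plate_grip 0.73 [205.3 232.7  51.   53.6] 1874
top plate_single_vee 0.61 [203.9 232.8  52.1  51.1] 1819
top stand 0.68 [305.5 245.9  71.6  54. ] 3191
top stand 0.5 [202.8 232.1  51.5  52. ] 1867
top stand_collar 0.86 [306.5 245.   70.4  54.6] 3175
top stand_collar 0.73 [336.3 241.9  15.2  14.1] 96
top catch_left 0.69 [279.6 249.1  12.1   9.4] 91
top catch_right 0.65 [336.8 243.2  12.2  13.3] 77
top catch_right 0.46 [201.7 230.9  50.7  52.1] 1843
top dappen 0.78 [249.5 163.6  17.6  17.8] 315
top dappen 0.28 [202.9 230.8  46.3  51.3] 1829
top carver 0.7 [315.3 141.2  56.2   5.7] 205
```

View pics/both0.png

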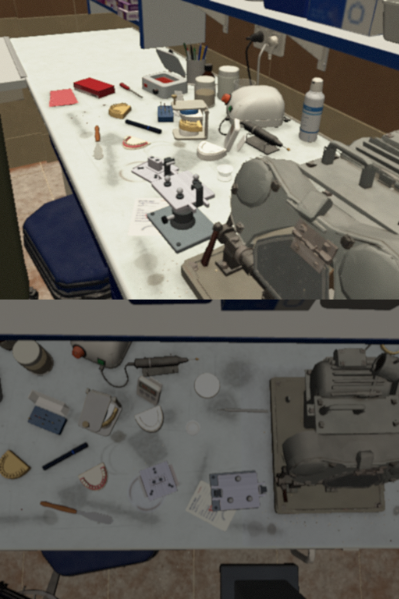

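The side view shows the stand at about (232,263), with the plate behind it at (200,216). In the top view the plate is at (203,232) and the stand at (306,245). Both need a closer look.

```bash
python3 - <<'E'
import cv2,numpy as np
t=cv2.imread('pics/top0.png')[195:290,165:355]; s=cv2.imread('pics/side0.png')[190:330,150:340]
t=cv2.convertScaleAbs(t,alpha=1.8)
t=cv2.resize(t,None,fx=3.0,fy=3.0,interpolation=3); s=cv2.resize(s,None,fx=2.2,fy=2.2,interpolation=3)
s=cv2.copyMakeBorder(s,0,0,0,t.shape[1]-s.shape[1],0)
cv2.imwrite('pics/z0.png',np.vstack([t,s]));
E
```

```text
(no output)
```

View pics/z0.png

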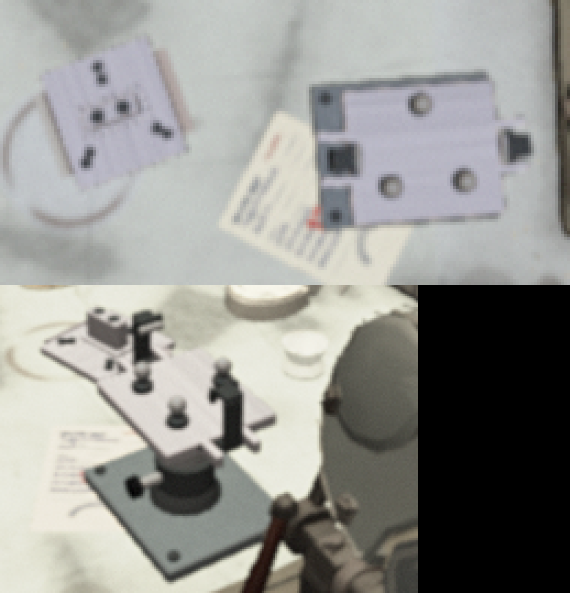

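The top crop shows three balls: back (304.7,229.3), left (294.7,256.7), right (319.7,255.3). The plate's web centre is about (202,232), and its single-vee mark points up at (198,218). That puts the plate at a yaw of about 0.3 and the stand at about 0.07.

```bash
cat >> h.py <<'E'
def ray(n,p):
    K,T=cal(n); d=T[:3,:3]@np.linalg.solve(K,[p[0],p[1],1]); return T[:3,3],d/np.linalg.norm(d)
def onz(n,p,z):
    o,d=ray(n,p); return o+d*(z-o[2])/d[2]
def tri(p1,p2,n1='top',n2='side'):
    o,d=ray(n1,p1);o2,d2=ray(n2,p2)
    s=np.linalg.lstsq(np.c_[d,-d2],o2-o,rcond=None)[0]
    a,b=o+d*s[0],o2+d2*s[1]; return (a+b)/2,np.linalg.norm(a-b)
def wray(p,s):
    c=calibration('wrist');K=np.array(c['mtx']);H=np.array(c['hand_eye'])
    u=(np.array(p)-[K[0,2],K[1,2]])/K[0,0]; r=np.linalg.norm(u)
    d=np.r_[np.sin(r)*u/max(r,1e-9),np.cos(r)]
    W=R.from_euler('xyz',s['eef_rot']).as_matrix()
    return W@H[:3,3]+s['eef_pos'],W@H[:3,:3]@d
def wonz(p,s,z):
    o,d=wray(p,s); return o+d*(z-o[2])/d[2]
E
python3 - <<'E'
from h import *
import cell; print([x for x in dir(cell) if not x.startswith('_')], getattr(cell,'grasp_offset',None))
c=lambda x,y:(x/3+165,y/3+195); e=lambda x,y:(x/2.2+150,(y-285)/2.2+190)
for a,b in [((419,103),(222,367)),((389,185),(142,383)),((464,181),(177,404))]:
    print('ball',tri(c(*a),e(*b)))
for z in (75,100,119):
    P=[onz('top',c(*a),z)[:2] for a in [(419,103),(389,185),(464,181)]]
    print(z,np.round(P,1).tolist(),np.linalg.norm(P[0]-P[1]),np.linalg.norm(P[1]-P[2]))
print('webtop',onz('top',c(110,112),44))
V=[onz('top',c(*a),16)[:2] for a in [(100,70),(162,128),(87,156)]]; print('slots',V)
K=[onz('top',c(*a),16)[:2] for a in [(43,76),(150,38),(188,150),(83,187)]]; print('corners',np.mean(K,0),K)
E
```

```text
['Unreachable', 'calibration', 'camera', 'grasp_offset', 'read_state', 'regions_of', 'sign_off'] 18.8
ball (array([545.21866494, 212.70948865, 105.05242452]), np.float64(1.1246955080742815))
ball (array([494.52793832, 231.00786465,  96.754509  ]), np.float64(0.4636878271789701))
ball (array([497.87340607, 185.83071279, 106.93949666]), np.float64(1.8204612221696472))
75 [[545.5, 208.5], [493.6, 228.4], [496.0, 180.5]] 55.587489026437616 47.99964688362936
100 [[544.8, 212.2], [494.4, 231.5], [496.8, 185.0]] 53.97545694272586 46.60766152616076
119 [[544.4, 215.0], [495.1, 233.9], [497.4, 188.4]] 52.75031255910498 45.54975265448465
webtop [540.22159928 408.29746712  44.        ]
slots [array([569.2211523, 417.7298241]), array([529.93728218, 375.22024918]), array([511.11448161, 425.69966485])]
corners [540.43118296 406.45946278] [array([565.09363167, 456.33496745]), array([591.13349554, 383.92547535]), array([515.1111795 , 357.49591626]), array([490.38642513, 428.08149208])]
```

Stand: centre (515.5,210), yaw about 0.08, ball centres at z≈102. Plate: centre (540,407), yaw about 0.34. I'll turn the tool to 1.91 and swing round in front of the machine.

```bash
python3 -m jog '[[94,[0,0,-0.16],-0.0465],[94,[0,0,-0.16],-0.0465],[94,[0,0,-0.16],-0.0465],[94,[0,0,-0.16],-0.0465],[94,[0,0,-0.16],-0.0465],[94,[0,0,-0.16],-0.0465],[94,[0,0,-0.16],-0.0465],[94,[0,0,-0.16],-0.0465],[94,[0,0,-0.16],-0.0465],[94,[0,0,-0.16],-0.0465],[94,[0,0,-0.16],-0.0465],[94,[0.4,0.36,0],0],[94,[0.6,0.55,0],0],[94,[0.6,0.55,0],0],[94,[0.6,0.55,0],0],[94,[0.6,0.55,0],0],[94,[0.6,0.55,0],0],[94,[0.6,0.55,0],0],[94,[0.6,0.55,0],0],[94,[0.6,0.55,0],0]]'
```

```text
clock: 3.05
eef_pos: [301.6, -200.0, 293.6]
eef_rot: [3.141, 0.001, 1.906]
wrist_force: [0.5, -0.3, -0.1]
finger_gap: 93.8
finger_force: 0.0
```

```bash
python3 -m jog '[[94,[0.74,0.3,0],0],[94,[0.74,0.3,0],0],[94,[0.74,0.3,0],0],[94,[0.74,0.3,0],0],[94,[0.74,0.3,0],0],[94,[0.74,0.3,0],0],[94,[0.74,0.3,0],0],[94,[0.74,0.3,0],0],[94,[0.74,0.3,0],0],[94,[0.74,0.3,0],0],[94,[0.3,0.69,0.25],0],[94,[0.3,0.69,0.25],0],[94,[0.3,0.69,0.25],0],[94,[0.3,0.69,0.25],0],[94,[0.3,0.69,0.25],0],[94,[0.3,0.69,0.25],0],[94,[0.3,0.69,0.25],0],[94,[0.3,0.69,0.25],0],[94,[0,0,0],0],[94,[0,0,0],0]]' 20
python3 - <<'E'
from h import *
s=read_state(); im=camera('wrist'); print(s['eef_pos'],s['eef_rot'])
cv2.imwrite('pics/w1.png',im[:,:,::-1])
np.save('w1.npy',np.r_[s['eef_pos'],s['eef_rot']])
E
```

```text
clock: 5.05
eef_pos: [541.9, 401.5, 192.2]
eef_rot: [-3.14, 0.0, 1.907]
wrist_force: [-0.2, -0.5, 0.7]
finger_gap: 93.9
finger_force: 0.0
[541.93851809 401.46419496 192.20597084] [-3.13970530e+00  4.73725479e-04  1.90690336e+00]
```

View pics/w1.png

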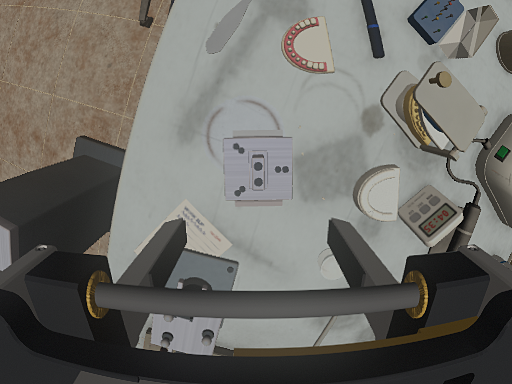

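The wrist view shows the plate near (258,168): slots at (238,148), (238,192) and (282,170, the single one), web about (259,170). The stand is below, partly behind the gripper.

```bash
python3 - <<'E'
from h import *
v=np.load('w1.npy'); s=dict(eef_pos=v[:3],eef_rot=v[3:])
im=cv2.imread('pics/w1.png'); cv2.imwrite('pics/w1c.png',cv2.resize(im[120:215,210:305],None,fx=6,fy=6,interpolation=3))
A,B,C=[wonz(p,s,16)[:2] for p in [(282,170),(238,148),(238.5,192)]]
m=(B+C)/2; u=(A-m); print(A,B,C,np.linalg.norm(u),'yaw',np.arctan2(u[1],u[0]),'ctr',m+u/np.linalg.norm(u)*19.3, A-u/np.linalg.norm(u)*30)
print('web',wonz((258.5,170),s,44)[:2])
E
```

```text
[569.33554828 417.09194551] [510.00144655 425.00467591] [527.94846467 373.16182956] 53.48366395191721 yaw 0.343424819263167 ctr [537.14797082 405.58183089] [541.0873381  406.99052867]
web [540.33827585 412.6133472 ]
```

View pics/w1c.png

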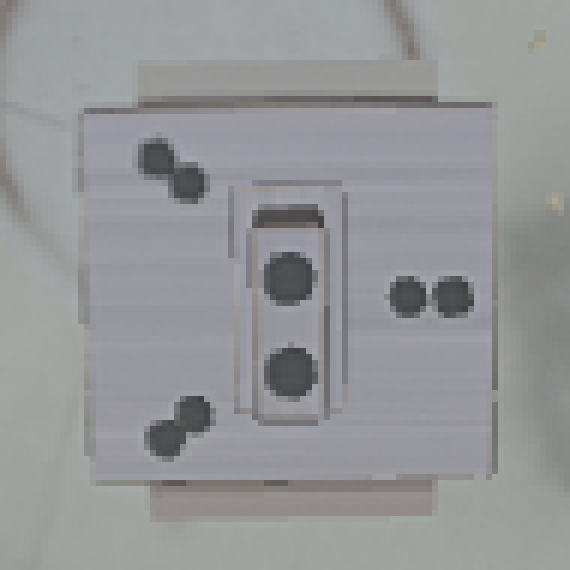

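The crop shows the web top spanning (253,225) to (325,418) in the crop, so its centre is at full-image (258.2,173.7). The slab is almost exactly aligned with the image.

```bash
python3 - <<'E'
from h import *
v=np.load('w1.npy'); s=dict(eef_pos=v[:3],eef_rot=v[3:])
f=lambda x,y:(x/6+210-.4,y/6+120-.4)
print('web',wonz(f(289,322),s,44)[:2])
K=np.array([wonz(f(*p),s,16)[:2] for p in [(83,108),(493,104),(493,475),(93,482)]]); print('slab',K.mean(0))
for a,b in [(0,1),(3,2)]: d=K[b]-K[a]; print(np.linalg.norm(d),np.arctan2(d[1],d[0]))
for a,b in [(3,0),(2,1)]: d=K[b]-K[a]; print(np.linalg.norm(d),np.arctan2(-d[0],d[1]))
A,B,C=[wonz(f(*p),s,16)[:2] for p in [(430,296),(172,170),(179,426)]]
u=A-(B+C)/2; print('slots yaw',np.arctan2(u[1],u[0]),(A+B+C)/3+(u/np.linalg.norm(u))*2.9)
ctr=np.array([540.2,407.2]); d=ctr-s['eef_pos'][:2]; y=s['eef_rot'][2]
print('tool dx,dy',d@[np.cos(y),np.sin(y)],d@[np.sin(y),-np.cos(y)])
E
```

```text
web [540.79657906 408.8033039 ]
slab [541.21275118 408.76949644]
82.0465819578359 0.34561620870534837
83.69315210824249 0.35384991423953377
77.97399423153263 0.3387436941534097
77.29099607471086 0.35995032298970603
slots yaw 0.35109059770430273 [538.31908468 407.15642231]
tool dx,dy 5.988250904049436 0.250510822897136
```

```bash
python3 -m jog '[[94,[0.136,0.02,0.4],-0.0035],[94,[0,0,0.4],0],[94,[0,0,0.4],0],[94,[0,0,0.4],0],[60,[0,0,0.4],0],[60,[0,0,0.4],0],[50,[0,0,0.4],0],[50,[0,0,0.4],0],[40,[0,0,0.08],0],[40,[0,0,0.08],0],[40,[0,0,0.08],0],[40,[0,0,0],0],[40,[0,0,0],0]]' 20
```

```text
clock: 6.4
eef_pos: [541.0, 408.4, 22.2]
eef_rot: [3.141, -0.0, 1.918]
wrist_force: [0.7, 0.9, -0.9]
finger_gap: 40.1
finger_force: 0.0
```

```bash
python3 -m jog '[[40,[0,0,0.05],0],[0,[0,0,0],0],[0,[0,0,0],0],[0,[0,0,0],0],[0,[0,0,0],0],[0,[0,0,0],0],[0,[0,0,0],0],[0,[0,0,0],0],[0,[0,0,0],0]]' 40
```

```text
clock: 7.3
eef_pos: [540.8, 408.3, 19.0]
eef_rot: [3.142, -0.0, 1.918]
wrist_force: [0.3, -0.6, 0.4]
finger_gap: 13.8
finger_force: 40.0
```

```bash
python3 -m jog '[[0,[0,0,-0.1],0],[0,[0,0,-0.3],0],[0,[0,0,-0.5],0],[0,[0,0,-0.5],0],[0,[0,0,-0.5],0],[0,[0,0,-0.5],0],[0,[0,0,-0.5],0],[0,[0,0,-0.5],0],[0,[0,0,-0.5],0],[0,[0,0,0],0.0427],[0,[0,0,0],0.0427],[0,[0,0,0],0],[0,[0,0,0],0]]' 40
python3 - <<'E'
from h import *
v=np.load('w1.npy'); s=dict(eef_pos=v[:3],eef_rot=v[3:])
s2=read_state(); np.save('w2.npy',np.r_[s2['eef_pos'],s2['eef_rot']]); im2=camera('wrist'); cv2.imwrite('pics/w2.png',im2[:,:,::-1])
im=cv2.imread('pics/w1.png')[240:360,130:260]
a=cv2.resize(im,None,fx=3,fy=3,interpolation=3); b=cv2.resize(im2[:,:,::-1],None,fx=.78,fy=.78)
t=camera('top'); cv2.imwrite('pics/top2.png',t[:,:,::-1]); c=cv2.resize(cv2.convertScaleAbs(t[190:290,150:350,::-1],alpha=1.8),None,fx=2,fy=2)
o=np.zeros((580,800,3),np.uint8); o[:360,:390]=a; o[:b.shape[0],395:395+b.shape[1]]=b; o[365:565,:400]=c; cv2.imwrite('pics/m2.png',o)
E
```

```text
clock: 8.6
eef_pos: [540.7, 408.2, 214.5]
eef_rot: [3.141, -0.0, 1.653]
wrist_force: [0.4, -0.7, -2.5]
finger_gap: 14.1
finger_force: 40.0
```

View pics/m2.png

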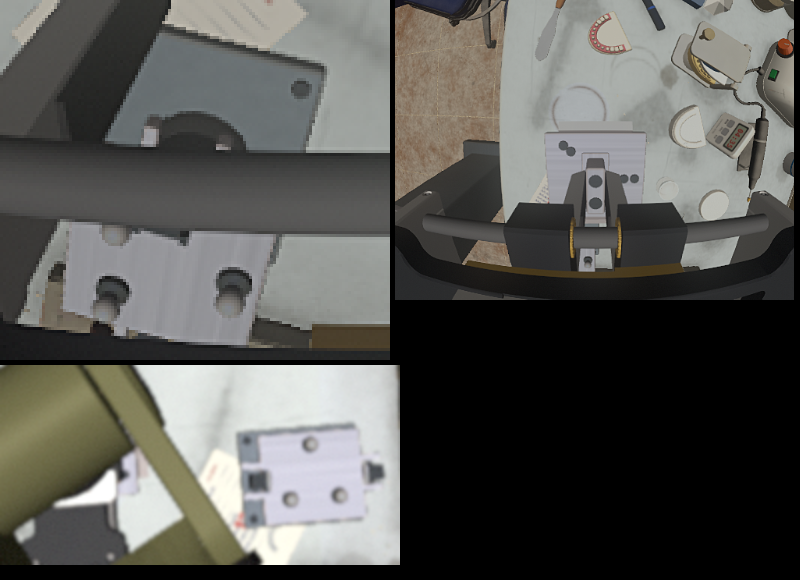

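```bash
python3 - <<'E'
from h import *
v=np.load('w1.npy'); s=dict(eef_pos=v[:3],eef_rot=v[3:])
c=lambda x,y:(x/3+165,y/3+195)
for z in (98,102,106):
  W=[];T=[]
  for w,t in [((207,341.4),(419,103)),((168.3,318),(389,185)),((166.4,341.4),(464,181))]:
    W.append(wonz(w,s,z)[:2]);T.append(onz('top',c(*t),z)[:2])
  W=np.array(W);T=np.array(T)
  for P in (W,T):
    u=P[0]-(P[1]+P[2])/2; print(z,np.round(P,1).tolist(),'yaw',np.arctan2(u[1],u[0]),'ctr',P.mean(0)+u/np.linalg.norm(u)*2.9)
E
```

```text
98 [[547.3, 199.8], [493.6, 218.4], [498.4, 176.5]] yaw 0.044769959843779 ctr [515.97293052 198.38505363]
98 [[544.9, 211.9], [494.4, 231.3], [496.8, 184.6]] yaw 0.08070414802619054 ctr [514.89150261 209.48914424]
102 [[546.9, 203.8], [493.9, 222.1], [498.7, 180.8]] yaw 0.04476995984377919 ctr [516.04847297 202.37544444]
102 [[544.8, 212.5], [494.5, 231.8], [496.9, 185.3]] yaw 0.08070414802619118 ctr [514.94781247 210.09270497]
106 [[546.4, 207.7], [494.3, 225.8], [498.9, 185.2]] yaw 0.04476995984377835 ctr [516.12401542 206.36583526]
106 [[544.7, 213.1], [494.6, 232.3], [497.0, 186.0]] yaw 0.08070414802619058 ctr [515.00412234 210.69626571]
```

```bash
python3 -m jog '[[0,[-0.4,-0.08,0],0.003],[0,[-0.7,-0.14,0],0],[0,[-0.7,-0.14,0],0],[0,[-0.7,-0.14,0],0],[0,[-0.7,-0.14,0],0],[0,[-0.5,-0.1,0],0],[0,[-0.22,-0.05,0],0],[0,[0,0,0.2],0],[0,[0,0,0.3],0],[0,[0,0,0.3],0],[0,[0,0,0.2],0],[0,[0,0,0],0],[0,[0,0,0],0],[0,[0,0,0],0]]'
python3 - <<'E'
from h import *
s=read_state(); print({k:np.round(s[k],3) for k in ('eef_pos','eef_rot','wrist_force','moment')})
o=np.zeros((600,800,3),np.uint8)
a=camera('side');cv2.imwrite('pics/side3.png',a[:,:,::-1]); b=camera('top'); cv2.imwrite('pics/top3.png',b[:,:,::-1]); w=camera('wrist'); cv2.imwrite('pics/w3.png',w[:,:,::-1])
o[:600,:400]=cv2.resize(a[170:320,180:280,::-1],(400,600),interpolation=3)
o[:300,400:]=cv2.resize(cv2.convertScaleAbs(b[200:275,260:360,::-1],alpha=1.8),(400,300),interpolation=3)
o[300:,400:]=cv2.resize(w[:,:,::-1],(400,300))
cv2.imwrite('pics/m3.png',o)
E
```

```text
clock: 10.1
eef_pos: [515.4, 210.3, 164.6]
eef_rot: [3.141, -0.0, 1.64]
wrist_force: [0.3, 0.6, -2.8]
finger_gap: 13.4
finger_force: 40.0
{'eef_pos': array([515.424, 210.339, 164.589]), 'eef_rot': array([ 3.141, -0.   ,  1.64 ]), 'wrist_force': array([ 0.278,  0.645, -2.766]), 'moment': array([-0.006, -0.05 , -0.001])}
```

View pics/m3.png

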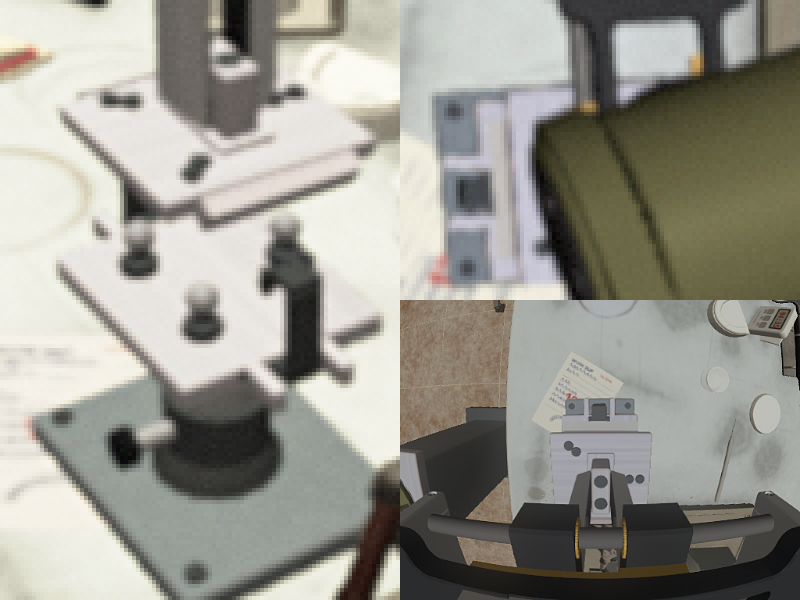

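The side crop shows the plate held level above the deck with its corners roughly over the deck's. Both catches stand clear below. I'll check this by projecting the model.

```bash
python3 - <<'E'
from h import *
K,T=cal('side'); Ti=np.linalg.inv(T)
def pr(P): q=Ti[:3]@np.r_[P,1]; u=K@q; return (u[:2]/u[2]-[180,170])*4
def pose(c,yaw,p): return np.r_[c[:2]+R.from_euler('z',yaw).as_matrix()[:2,:2]@p[:2],c[2]+p[2]]
for n,p in dict(plateL=(-42,39,16),plateR=(42,-39,16),webtopc=(0,0,44)).items(): print(n,pr(pose(np.array([515.4,210.3,145.1]),.07,np.array(p))))
for d in (84,88,92,96):
    S=np.array([515.5,210,d]); print(d,[ (n,np.round(pr(pose(S,.075,np.array(p))))) for n,p in dict(L=(-42,48,0),R=(42,-48,0),b0=(30,0,14),bl=(-19.3,23,14),br=(-19.3,-23,14)).items()])
print('obs L(58,263) R(381,322) b0(285,230) bl(138,236) br(201,298) plateL(60,112) plateR(373,148) web(235,60)')
E
```

```text
plateL [ 54.30915767 103.31642705]
plateR [374.19664746 137.67159386]
webtopc [212.11560527  49.92425303]
84 [('L', array([ 53., 271.])), ('R', array([381., 331.])), ('b0', array([283., 245.])), ('bl', array([137., 255.])), ('br', array([200., 318.]))]
88 [('L', array([ 52., 263.])), ('R', array([382., 322.])), ('b0', array([283., 237.])), ('bl', array([137., 246.])), ('br', array([200., 308.]))]
92 [('L', array([ 52., 254.])), ('R', array([382., 313.])), ('b0', array([283., 228.])), ('bl', array([136., 237.])), ('br', array([200., 299.]))]
96 [('L', array([ 51., 245.])), ('R', array([383., 304.])), ('b0', array([283., 219.])), ('bl', array([136., 228.])), ('br', array([200., 290.]))]
obs L(58,263) R(381,322) b0(285,230) bl(138,236) br(201,298) plateL(60,112) plateR(373,148) web(235,60)
```

Horizontally it agrees within 1–2 mm. Relative height says about 38 mm to home, with roller contact after about 24 mm. I'll go down 20 mm, then proceed by feel.

```bash
python3 -m jog '[[0,[0,0,0.1],0],[0,[0,0,0.1],0],[0,[0,0,0.1],0],[0,[0,0,0.06],0],[0,[0,0,0.04],0],[0,[0,0,0],0],[0,[0,0,0],0]]'
python3 -m jog '[[0,[0,0,0.02],0],[0,[0,0,0.02],0],[0,[0,0,0],0]]'
python3 -m jog '[[0,[0,0,0.02],0],[0,[0,0,0.02],0],[0,[0,0,0],0]]'
```

```text
clock: 10.95
eef_pos: [515.2, 210.0, 144.1]
eef_rot: [3.141, -0.0, 1.64]
wrist_force: [-0.2, -0.1, -2.8]
finger_gap: 14.0
finger_force: 40.0
clock: 11.25
eef_pos: [515.2, 209.8, 142.0]
eef_rot: [3.141, 0.0, 1.64]
wrist_force: [0.2, -1.8, -1.8]
finger_gap: 13.7
finger_force: 40.0
clock: 11.55
eef_pos: [515.4, 209.8, 140.3]
eef_rot: [3.141, 0.0, 1.64]
wrist_force: [1.3, -3.5, 0.9]
finger_gap: 13.5
finger_force: 40.0
```

Contact came at about z 142.5. The −y force means the left roller is touching first, so I'll shift 1 mm to −y and continue.

```bash
python3 -m jog '[[0,[-0.02,0,0],0],[0,[0,0,0.02],0],[0,[0,0,0],0]]'
python3 -m jog '[[0,[0,0,0.02],0],[0,[0,0,0],0]]'
```

```text
clock: 11.85
eef_pos: [515.2, 209.1, 139.0]
eef_rot: [3.141, -0.0, 1.64]
wrist_force: [1.4, -0.9, 1.9]
finger_gap: 13.7
finger_force: 40.0
clock: 12.05
eef_pos: [515.2, 209.1, 137.9]
eef_rot: [3.141, -0.0, 1.64]
wrist_force: [1.0, -0.1, 2.4]
finger_gap: 13.8
finger_force: 40.0
```

```bash
python3 -m jog '[[0,[0,0,0.02],0],[0,[0,0,0.02],0],[0,[0,0,0],0]]'
python3 -m jog '[[0,[0,0,0.02],0],[0,[0,0,0.02],0],[0,[0,0,0],0]]'
```

```text
clock: 12.35
eef_pos: [515.2, 209.0, 135.9]
eef_rot: [3.142, -0.0, 1.64]
wrist_force: [0.8, 0.2, 2.0]
finger_gap: 13.5
finger_force: 40.0
clock: 12.65
eef_pos: [515.2, 209.0, 133.8]
eef_rot: [-3.142, -0.0, 1.64]
wrist_force: [0.8, -0.8, 3.1]
finger_gap: 13.5
finger_force: 40.0
```

```bash
python3 -m jog '[[0,[0,0,0.02],0],[0,[0,0,0],0]]'
python3 -m jog '[[0,[0,0,0.02],0],[0,[0,0,0],0]]'
```

```text
clock: 12.85
eef_pos: [515.2, 209.0, 132.9]
eef_rot: [3.142, -0.0, 1.64]
wrist_force: [0.2, -0.1, 3.8]
finger_gap: 13.8
finger_force: 40.0
clock: 13.05
eef_pos: [515.3, 208.9, 131.9]
eef_rot: [3.141, -0.0, 1.64]
wrist_force: [0.3, 0.7, 3.4]
finger_gap: 13.5
finger_force: 40.0
```

```bash
python3 -m jog '[[0,[0,0,0.02],0],[0,[0,0,0],0]]'
python3 -m jog '[[0,[0,0,0.01],0],[0,[0,0,0],0]]'
```

```text
clock: 13.25
eef_pos: [515.0, 208.9, 130.5]
eef_rot: [-3.141, 0.0, 1.64]
wrist_force: [1.8, -0.8, 0.4]
finger_gap: 13.8
finger_force: 40.0
clock: 13.45
eef_pos: [514.9, 208.8, 129.9]
eef_rot: [-3.14, 0.0, 1.64]
wrist_force: [0.1, 0.4, -2.9]
finger_gap: 13.7
finger_force: 40.0
```

The force has dropped away: the rollers are over the edges. On to the balls.

```bash
python3 -m jog '[[0,[0,0,0.01],0],[0,[0,0,0],0],[0,[0,0,0],0]]'
python3 -m jog '[[0,[0,0,0.01],0],[0,[0,0,0],0],[0,[0,0,0],0]]'; python3 -m jog '[[0,[0,0,0.01],0],[0,[0,0,0],0],[0,[0,0,0],0]]'
```

```text
clock: 13.75
eef_pos: [514.9, 208.8, 129.4]
eef_rot: [-3.14, 0.0, 1.64]
wrist_force: [0.1, 0.4, -6.4]
finger_gap: 13.8
finger_force: 40.0
clock: 14.05
eef_pos: [515.0, 208.9, 129.2]
eef_rot: [-3.141, 0.0, 1.64]
wrist_force: [-1.2, 0.1, -5.3]
finger_gap: 14.1
finger_force: 40.0
clock: 14.35
eef_pos: [515.2, 209.0, 128.9]
eef_rot: [-3.142, -0.0, 1.64]
wrist_force: [0.5, -1.2, -5.0]
finger_gap: 13.8
finger_force: 40.0
```

```bash
python3 -m jog '[[0,[0,0,0.01],0],[0,[0,0,0],0],[0,[0,0,0],0]]'
python3 -m jog '[[0,[0,0,0.01],0],[0,[0,0,0],0],[0,[0,0,0],0]]'; python3 -m jog '[[0,[0,0,0.01],0],[0,[0,0,0],0],[0,[0,0,0],0]]'
```

```text
clock: 14.65
eef_pos: [515.1, 208.9, 128.2]
eef_rot: [-3.141, 0.0, 1.64]
wrist_force: [0.7, -0.1, -7.8]
finger_gap: 13.4
finger_force: 40.0
clock: 14.95
eef_pos: [514.8, 208.8, 127.5]
eef_rot: [-3.14, 0.0, 1.64]
wrist_force: [-0.1, -0.7, -10.2]
finger_gap: 13.8
finger_force: 40.0
clock: 15.25
eef_pos: [514.9, 208.8, 127.2]
eef_rot: [-3.141, 0.0, 1.64]
wrist_force: [-2.8, -4.1, -8.9]
finger_gap: 13.8
finger_force: 40.0
```

The vees now touch the balls, with a sideways force toward −x −y. I'll yield a little that way and keep going.

```bash
python3 -m jog '[[0,[-0.01,-0.006,0],0],[0,[0,0,0.005],0],[0,[0,0,0],0],[0,[0,0,0],0]]'
python3 -m jog '[[0,[0,0,0.01],0],[0,[0,0,0],0],[0,[0,0,0],0]]'
```

```text
clock: 15.65
eef_pos: [514.9, 208.5, 127.2]
eef_rot: [-3.142, -0.0, 1.64]
wrist_force: [-1.9, -1.3, -10.8]
finger_gap: 13.8
finger_force: 40.0
clock: 15.95
eef_pos: [515.0, 208.5, 127.0]
eef_rot: [3.141, -0.0, 1.64]
wrist_force: [-4.7, -1.3, -5.5]
finger_gap: 14.0
finger_force: 40.0
```

```bash
python3 -m jog '[[0,[-0.005,-0.014,0],0],[0,[0,0,0],0],[0,[0,0,0],0]]'
python3 -c "
from h import *
s=read_state();print(s['moment'],s['wrist_force'])"
python3 -m jog '[[0,[0,0,0.01],0],[0,[0,0,0],0],[0,[0,0,0],0]]'
python3 -c "
from h import *
s=read_state();print(s['moment'],s['wrist_force'])"
```

```text
clock: 16.25
eef_pos: [514.6, 208.3, 127.0]
eef_rot: [3.14, -0.0, 1.64]
wrist_force: [-0.2, 0.5, -6.7]
finger_gap: 13.7
finger_force: 40.0
[ 0.1392775  -0.07808648  0.134646  ] [-0.17274981  0.48040698 -6.68250069]
clock: 16.55
eef_pos: [514.6, 208.3, 126.8]
eef_rot: [3.14, -0.0, 1.64]
wrist_force: [-1.7, 0.4, 2.8]
finger_gap: 13.8
finger_force: 40.0
[0.15981209 0.21521061 0.13386851] [-1.71596041  0.41906373  2.75304435]
```

The balls are bearing, so contact is stiff now. I'll relieve the yaw moment slightly, press a touch, then look before releasing.

```bash
python3 -m jog '[[0,[0,-0.004,0],-0.004],[0,[0,0,0.005],0],[0,[0,0,0],0],[0,[0,0,0],0]]'
python3 - <<'E'
from h import *
s=read_state();print(s['moment'],s['wrist_force'])
a=camera('side');cv2.imwrite('pics/side4.png',a[:,:,::-1])
cv2.imwrite('pics/s4.png',cv2.resize(a[175:315,180:290,::-1],None,fx=4.2,fy=4.2,interpolation=3))
E
```

```text
clock: 16.95
eef_pos: [514.5, 208.3, 126.7]
eef_rot: [3.14, -0.001, 1.652]
wrist_force: [0.1, 1.4, 5.0]
finger_gap: 13.4
finger_force: 40.0
[ 0.26968009 -0.01148554 -0.10040075] [0.09507113 1.37584681 4.98605755]
```

View pics/s4.png

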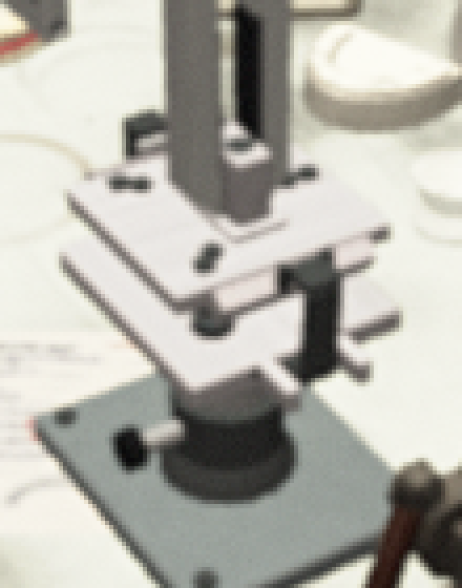

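The right catch's nose is over the rim, the left one sits behind, and the front vee is on its ball. I'll let go, then check seating.

```bash
python3 -m jog '[[16,[0,0,-0.01],0],[16,[0,0,0],0],[24,[0,0,0],0],[40,[0,0,0],0],[40,[0,0,0],0],[40,[0,0,0],0]]'
python3 -m jog '[[40,[0,0,-0.1],0],[40,[0,0,-0.3],0],[40,[0,0,-0.4],0],[40,[0,0,-0.4],0],[40,[0,0,-0.4],0],[40,[0,0,0],0],[40,[0,0,0],0]]'
python3 - <<'E'
from h import *
s=read_state();print(s['eef_pos'],s['wrist_force'])
a=camera('side');w=camera('wrist');np.save('w5.npy',np.r_[s['eef_pos'],s['eef_rot']])
cv2.imwrite('pics/side5.png',a[:,:,::-1]);cv2.imwrite('pics/w5.png',w[:,:,::-1])
o=np.zeros((590,800,3),np.uint8)
o[:588,:462]=cv2.resize(a[175:315,180:290,::-1],(462,588),interpolation=3)
o[:254,462:]=cv2.resize(w[:,:,::-1],(338,254))
o[260:590,470:800]=cv2.resize(w[150:350,156:356,::-1],(330,330))
cv2.imwrite('pics/m5.png',o)
E
```

```text
clock: 17.6
eef_pos: [514.0, 208.1, 126.4]
eef_rot: [-3.142, 0.0, 1.653]
wrist_force: [-0.6, -0.7, -0.1]
finger_gap: 39.8
finger_force: 0.0
clock: 18.3
eef_pos: [514.0, 208.1, 206.2]
eef_rot: [3.141, -0.0, 1.653]
wrist_force: [-0.4, -0.2, -0.2]
finger_gap: 40.0
finger_force: 0.0
[513.96088064 208.09275729 206.17176834] [-0.43381491 -0.22279389 -0.24244355]
```

View pics/m5.png

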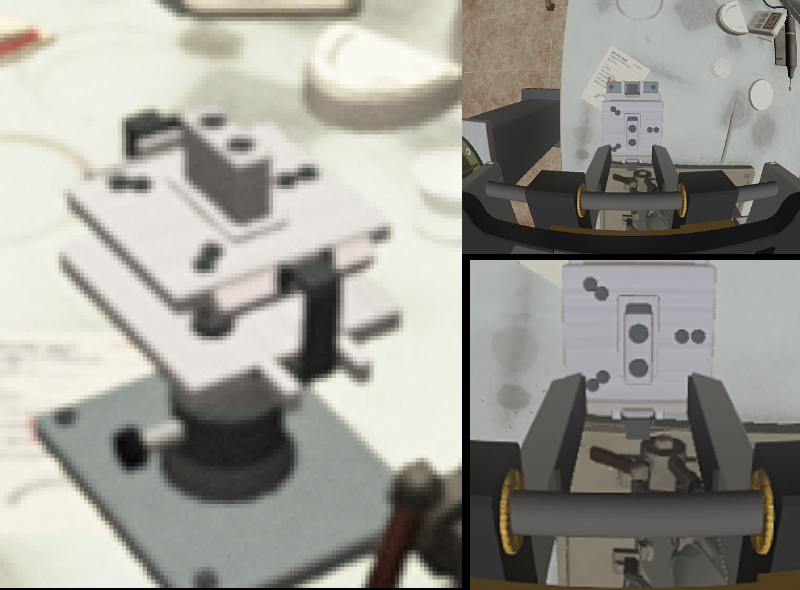

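Both catches look over the rims and the plate looks level. I'll confirm by feel, pressing the web's top lightly with the fingers shut.

```bash
python3 -m jog '[[0,[0,0.01,0],0],[0,[0,0,0.2],0],[0,[0,0,0.2],0],[0,[0,0,0.2],0],[0,[0,0,0.2],0],[0,[0,0,0.1],0],[0,[0,0,0.06],0],[0,[0,0,0],0],[0,[0,0,0],0]]'
python3 -m jog '[[0,[0,0,0.02],0],[0,[0,0,0.02],0],[0,[0,0,0],0]]'
python3 -m jog '[[0,[0,0,0.02],0],[0,[0,0,0],0]]'
```

```text
clock: 19.3
eef_pos: [514.7, 208.2, 158.8]
eef_rot: [3.141, -0.0, 1.653]
wrist_force: [0.4, 0.7, 0.6]
finger_gap: 0.7
finger_force: 0.0
clock: 19.6
eef_pos: [514.5, 208.2, 156.4]
eef_rot: [-3.142, 0.0, 1.653]
wrist_force: [-0.1, 0.4, 0.2]
finger_gap: 0.6
finger_force: 0.0
clock: 19.8
eef_pos: [514.5, 208.2, 155.3]
eef_rot: [-3.141, 0.0, 1.653]
wrist_force: [0.9, -0.0, 0.1]
finger_gap: 0.6
finger_force: 0.0
```

```bash
python3 -m jog '[[0,[0,0,0.02],0],[0,[0,0,0.02],0],[0,[0,0,0],0]]'
python3 -m jog '[[0,[0,0,0.01],0],[0,[0,0,0],0]]'
python3 -m jog '[[0,[0,0,0.01],0],[0,[0,0,0],0]]'
python3 -m jog '[[0,[0,0,0.01],0],[0,[0,0,0],0]]'
```

```text
clock: 20.1
eef_pos: [514.5, 208.2, 153.3]
eef_rot: [-3.141, 0.0, 1.653]
wrist_force: [0.0, -0.1, -0.7]
finger_gap: 0.1
finger_force: 0.0
clock: 20.3
eef_pos: [514.5, 208.2, 152.9]
eef_rot: [-3.142, 0.0, 1.653]
wrist_force: [0.6, -0.0, 0.1]
finger_gap: 0.5
finger_force: 0.0
clock: 20.5
eef_pos: [514.5, 208.2, 152.4]
eef_rot: [-3.141, 0.0, 1.653]
wrist_force: [1.6, 0.5, 0.3]
finger_gap: 0.4
finger_force: 0.0
clock: 20.7
eef_pos: [514.6, 208.2, 152.0]
eef_rot: [3.141, -0.0, 1.653]
wrist_force: [0.9, 0.1, -0.3]
finger_gap: 0.6
finger_force: 0.1
```

```bash
python3 -m jog '[[0,[0,0,0.01],0],[0,[0,0,0],0]]'
python3 -m jog '[[0,[0,0,0.01],0],[0,[0,0,0],0]]'
python3 -m jog '[[0,[0,0,0.01],0],[0,[0,0,0],0]]'
```

```text
clock: 20.9
eef_pos: [514.6, 208.2, 151.9]
eef_rot: [3.141, -0.0, 1.653]
wrist_force: [-1.4, -0.1, 4.8]
finger_gap: 0.5
finger_force: 2.3
clock: 21.1
eef_pos: [514.8, 208.3, 151.8]
eef_rot: [3.141, -0.0, 1.653]
wrist_force: [-2.7, -0.3, 9.0]
finger_gap: 0.7
finger_force: 4.4
clock: 21.3
eef_pos: [514.8, 208.3, 151.7]
eef_rot: [3.14, -0.0, 1.653]
wrist_force: [-4.2, -2.1, 12.4]
finger_gap: 0.7
finger_force: 6.2
```

It's rock-stiff at z 152, and 12 N moves it hardly 0.2 mm, so it's seated. I'll retract and compare images.

```bash
python3 -m jog '[[0,[0,0,-0.1],0],[0,[0,0,-0.3],0],[0,[0,0,-0.5],0],[0,[0,0,-0.5],0],[0,[0,0,-0.5],0],[0,[0,0,-0.3],0],[0,[0,0,0],0],[0,[0,0,0],0]]'
python3 - <<'E'
from h import *
from scipy.optimize import least_squares
a=camera('side');cv2.imwrite('pics/side6.png',a[:,:,::-1])
A=cv2.imread('pics/side5.png',0)[205:250,195:275].astype(np.float32);B=cv2.cvtColor(a,7)[205:250,195:275].astype(np.float32)
print('shift px after press',cv2.phaseCorrelate(A,B))
K,T=cal('side');Ti=np.linalg.inv(T)
def pr(P): q=Ti[:3,:3]@P.T+Ti[:3,3:]; u=K@q; return (u[:2]/u[2]).T
ob=np.array([(60,262),(400,318),(190,390),(67,197),(389,232),(180,303)])/4.2+[180,175]
D=np.array([(-42,48,0),(42,-48,0),(-42,-48,0)]);Q=np.array([(-42,39,16),(42,-39,16),(-42,-39,16)])
def res(p):
    Rz=R.from_euler('z',p[3]).as_matrix(); d=D@Rz.T+p[:3]
    q=(Q@R.from_euler('xy',p[5:7]).as_matrix().T+[0,0,p[4]])@Rz.T+p[:3]
    return (pr(np.vstack([d,q]))-ob).ravel()
r=least_squares(res,[515,208,92,.08,14.5,0,0]);print(np.round(r.x,3),np.round(r.fun,1))
cv2.imwrite('pics/s6.png',cv2.resize(a[185:285,190:290,::-1],None,fx=5.5,fy=5.5,interpolation=3))
E
```

```text
clock: 22.1
eef_pos: [514.4, 208.1, 259.7]
eef_rot: [-3.141, 0.0, 1.653]
wrist_force: [0.2, 0.3, -0.7]
finger_gap: 0.2
finger_force: 0.0
shift px after press ((-0.025946245747960006, 0.4797675232184311), 0.9915716450744205)
[ 5.22729e+02  2.23386e+02  7.69280e+01  8.50000e-02  1.46350e+01
 -1.60000e-02  2.30000e-02] [-0.  -1.2 -0.4 -0.4  0.7  1.4  0.3 -0.1 -0.4  0.1 -0.3 -0. ]
```

View pics/s6.png

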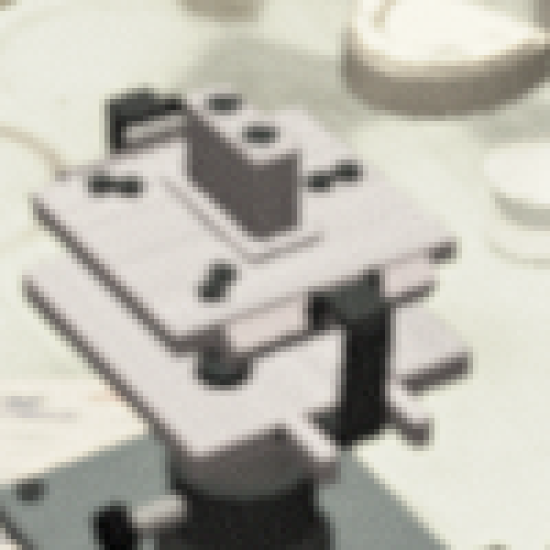

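The crop shows the plate apparently level, with both catches over its rims. The 0.48 px shift needs checking against fixed parts.

```bash
python3 - <<'E'
import cv2,numpy as np
I=[cv2.imread(f'pics/side{k}.png',0).astype(np.float32) for k in (4,5,6)]
for n,(r0,r1,c0,c1) in dict(foot=(270,320,190,275),deckL=(232,262,192,225),collar=(262,300,200,255),plateL=(208,236,194,216),plateR=(218,246,235,276),slotsR=(210,225,240,262),web=(198,232,222,248),dish=(180,210,250,290)).items():
    w=cv2.createHanningWindow((c1-c0,r1-r0),cv2.CV_32F)
    print(n,[np.round(cv2.phaseCorrelate(a[r0:r1,c0:c1],b[r0:r1,c0:c1],w)[0],2).tolist() for a,b in ((I[0],I[1]),(I[1],I[2]))])
E
```

```text
foot [[0.08, 0.03], [-0.09, 0.02]]
deckL [[0.13, -0.11], [-0.25, -0.13]]
collar [[0.05, -0.03], [0.04, -0.06]]
plateL [[0.04, -0.02], [-0.1, 0.09]]
plateR [[0.5, -0.03], [0.71, -0.29]]
slotsR [[-0.34, -0.11], [0.15, 0.67]]
web [[-0.18, -0.31], [0.44, -0.11]]
dish [[-0.17, 0.05], [0.2, 0.96]]
```

The centre height matches home (15.7 mm below first contact), the fixed parts show the same image noise, and the contact is stiff. Handing in.

```bash
python3 -c "
from cell import *
print(sign_off())"
```

```text
the job is handed in; nothing more can be done
None
```

The plate is on the three-ball stand with its single V-block on the back ball. By feel and in the side view both catches are over its rims and it sits home and level, though the images can't show a tilt of a degree or so. The hardest press I read was about 12 N, the robot is clear, the dappen dish and carver were not touched, and I handed the job in at about 22 s with no verdict returned.

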